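# Book a filament reel out of its drying tub

### The job

Lift the lid off the drying tub by its knob and set it down, knob up, centred on the blue-taped build plate. Then take the hand scanner off its round charging pad by the handle, point its window squarely at the barcode label on the tilted reel inside the tub, window about 7 cm from the label, and hold it steady there for two seconds without touching the tub or the reel. Finally stand the scanner upright, window down, back in the middle of its pad; set things down rather than dropping them, and leave everything else on the bench where it is.

Things in the scene. Friction and masses are not known exactly. Their poses are not given: they have to be found in the camera images.
- tub: Round white open-topped drying tub, fixed, 156 mm across the rim, 110 mm high, wall 6 mm, grey foot 172 mm across. A small black control box (56 mm wide, 36 mm high) at the foot marks its front and reaches 95 mm from the tub's axis. Origin: centre of its underside; z up; front is -x, turned to the robot's right. Tub, plate and pad stand in any order, left, middle or right.
- lid: Loose black lid, about 0.18 kg, on the tub's rim at the start: a disc 162 mm across, 8 mm thick; under it a locating disc 132 mm across, 6 mm deep, loose in the tub's mouth (5 mm play); on top a knob. Origin: centre of the locating disc's underside, 104 mm above the bench at the start; z up through the knob. On the plate it rests on the locating disc.
- knob (a point): Grip point on the axis of the lid's knob, a straight upright aluminium cylinder 30 mm in diameter and 34 mm tall in the middle of the lid. The point is 34 mm above the lid's origin, 20 mm above its top face and 14 mm below the knob's top.
- spool: Small black filament reel, 100 mm across and 36 mm thick, fixed inside the tub, leaning so that its upper face looks up and towards the tub's front, 32 degrees (0.56 rad) from vertical. Origin: centre of its lower face; z is the outward normal of the upper face; x points up the slope of that face.
- label (a point): Centre of the white barcode label, 22 x 38 mm, on the reel's upper face, 27 mm up the slope from the reel's centre hole; 80 mm above the bench, 13 mm behind the tub's axis. Axes as spool: z is the label's outward normal (up and to the tub's front). Hidden until the lid is off.
- scanner: Hand scanner, about 0.22 kg, standing on its window on the pad: grey head 52 x 48 mm, 42 mm high; above it a straight black flat-sided handle, 34 mm (x) by 30 mm (y), from 42 to 130 mm above the window. Grip the handle across y. Origin: centre of the window (underside); z points from the window up the handle, so it looks along -z.
- window (a point): Centre of the scanner's window, axes as scanner. A reading needs the scanner's axis within 12 degrees of the label's normal, the label's centre within 14 mm of the scanner's axis (in its x and in its y), and the window 40 to 100 mm from the label, best 70 mm.
- pad: Round black charging pad with a rubber top, 116 mm across, 10 mm high, fixed to the bench. Origin: centre of its underside. A glue stick stands about 100 mm from its centre on the +x side.
- plate: Spare aluminium build plate covered with strips of blue tape, 200 x 200 x 6.5 mm, fixed flat on the bench and empty (its hard top is 6 mm above the bench). Origin: centre of its underside.
- bottle: Bystander: loose white bottle, 60 mm across, 160 mm high, standing at the back, left of the middle.
- tape: Bystander: loose roll of blue tape lying flat, 100 mm across, 25 mm high, at the back, right of the middle.
- scraper: Bystander: loose scraper 200 mm long, lying crosswise in front of the robot.
- glue: Bystander: loose glue stick, 28 mm across, 87 mm high, standing about 100 mm from the pad's centre, on the far side from the robot.
- tin: Bystander: loose small steel tin, 36 x 56 x 30 mm high, on the bench about 120 mm from the tub's centre, on the far side from the robot.
There are look-alikes about, which are no part of the job. Several things have the shape of the pad; the one meant has the colours described above.

How it is judged:
By the outcome, as a careful person would: the job done as asked, in the order asked, and still so for the second after the job is handed in, with the robot touching nothing.
It also fails if it takes over 69 s, if anything falls off the work surface, if the arm or the gripper's body presses on something with over 40 N, if the wrist force passes 120 N, or if a joint passes its speed limit or range.

### The arm

A 7-joint arm with a two-finger parallel gripper is mounted at the origin on the work surface. World frame = base frame: x ahead of the robot, y to its left, z up, the work surface at z = 0. Lengths are in m, angles in degrees, forces in N, time in s.
With the tool pointing down it reaches from about 0.425 to 0.875 m from the base axis. Payload 4.7 kg.
Tool frame: the origin (TCP) lies at the very end of the fingers, on their centre line; the grasp point (between the pads) lies 19 mm behind it; z points along the fingers, y is the line along which they close (so a half turn about z gives the same grasp; the last joint's range is limited). The gripper opens to 87 mm and grips with 3 to 60 N. Pads are 19 mm wide; open, the fingers measure 117 mm over their backs; the gripper's body (75 mm by 190 mm) begins 51 mm behind the grasp point.
Start: joints at [-68.52, 18.392, -4.016, 83.108, 1.295, 78.541, -3.26], TCP at [0.229, 0.608, 0.223] pointing down, gripper open.
Joint ranges: [-163.93, 163.93], [-17.29, 119.83], [-79.2, 71.16], [3.27, 140.29], [-89.18, 269.18], [5.43, 117.66], [-154.24, 154.24]. Speed limits (degrees/s): [147.25, 147.25, 180, 180, 180, 180, 180].

### API

Orientations are given as [roll, pitch, yaw] about the fixed x, y, z axes, in that order (R = Rz(yaw) Ry(pitch) Rx(roll)).
In Python, from cell import get_obs, cams, ticket, finder gives the robot as it stands.
- The arm moves only by the shell command python3 -m creep 'ROWS' [FORCE]. ROWS is text: rows parted by semicolons, each of 5 numbers parted by spaces: the shift along the world's x, y, z in m, then the turn about the world's z in degrees, then the finger opening in m, from 0 to 0.087. A call has 1 to 8 rows; each row shifts and turns the commanded pose from where the row before left it; what a row does not reach is not made up. A row lasts 1/8 s, in which the tool goes at most 62.5 mm and 10.7 degrees, less where a joint would pass 70% of its speed; a pose out of reach is approached as far as the arm can. A call with a gripper value outside its range is refused whole. The fingers move at their own pace and stop on an object; FORCE is the grip in N (left out, the last holds). Time passes only in rows, so rows that do not move let the fingers close. It gives the time, the measured TCP pose, the force, the opening and the grip force at its end, in the units of the state.
- get_obs(): the state, without advancing time (a new reading comes with each control period).
- cams.read_camera(name): name is "side" or "top"; returns the picture (400x640x3 uint8, red, green, blue); there is no depth.
- cams.calibration(name): a dict with "fx", "fy", "cx", "cy" (pixels), "k1" (the pictures are not rectified: a ray, as slopes to the right and down, at radius r is drawn at 1 + k1 r^2 times it, then the intrinsics apply), "extrinsics" (4x4, takes a point from world to camera coordinates). Camera axes: x right, y down, z forward; pixel columns grow to the right and rows downward; lengths in m; the calibration is good to about 2 mm. A picture is of the moment at which its call begins. calibration takes no time and is no camera call.
- ticket.sign_off(): hands the job in; it is judged then, once.
Trained networks look in the newest picture that a camera, given by its name, has taken for a name from the list of things; names that differ only in an ending like _2 or _b are one class to them, and where a whole thing is asked for, a point or a joint stands for the part that bears it (a point fixed in the world has none). Each returns a list of dicts, best first, with "p" (0 to 1); they miss things now and then, are a little off and sometimes report something else, mostly with a low value. They report only what shows in the picture. A call takes as long as a camera call. They do not tell look-alikes from the thing itself.
- finder.masks_of(name, camera): "mask" (400x640 bool, what is visible of it) and "xy" ([column, row] in pixels, amid what is visible of it).
- finder.tip_of(name, camera): "xy" ([column, row] in pixels: a listed point, or the origin of a listed thing).
The state is a dict: "time_s": time; "qpos": joint angles; "joint_velocities": joint speeds; "effort": joint torques, N m; "tool_pos": TCP position; "tool_rot": TCP orientation; "force": force on the tool from outside, world axes, zero at the start; "wrist_torque": the same for the moment, N m; "grip_width": finger opening in m; "grasp_force": force on a finger pad.
Only numpy, scipy, OpenCV 4.12 (cv2) and the standard library are available. Lean on these libraries where they do the work, as an engineer would, in place of code of your own. Each camera call takes 0.05 s, during which the arm holds its last target. There are 200 camera calls.

## Working session

There is one attempt and no reset: what is moved stays moved. The work goes in short steps, Python scripts to look and compute and a shell command to move; the robot and the scene stay as the last step left them, time stands still between calls to the robot, and variables do not carry over. Pictures are saved under pics/ and viewed, at most 12 in all, crops included, and the job is handed in when it is done.

```bash
mkdir -p pics; ls
cat > h.py <<'E'
import numpy as np, cv2
from cell import get_obs, cams, ticket, finder
def cal(n):
    c=cams.calibration(n); K=np.array([[c['fx'],0,c['cx']],[0,c['fy'],c['cy']],[0,0,1.]])
    return K,np.array([c['k1'],0,0,0,0.]),np.array(c['extrinsics'])
def ray(n,uv):
    K,d,T=cal(n); p=cv2.undistortPoints(np.array([[uv]],float),K,d)[0,0]
    R=T[:3,:3]; return -R.T@T[:3,3], R.T@np.array([p[0],p[1],1])
def atz(n,uv,z):
    o,d=ray(n,uv); return o+d*(z-o[2])/d[2]
def tri(uv1,uv2):
    o1,d1=ray('top',uv1);o2,d2=ray('side',uv2)
    s=np.linalg.lstsq(np.c_[d1,-d2],o2-o1,rcond=None)[0]
    a,b=o1+d1*s[0],o2+d2*s[1]; return (a+b)/2,np.linalg.norm(a-b)
def proj(n,P):
    K,d,T=cal(n); return cv2.projectPoints(np.array(P,float).reshape(-1,3),cv2.Rodrigues(T[:3,:3])[0],T[:3,3],K,d)[0][:,0]
def shot(n,f=None):
    im=cams.read_camera(n)
    if f: cv2.imwrite('pics/'+f,im[:,:,::-1])
    return im
E
python3 - <<'E'
from h import *
np.set_printoptions(precision=3,suppress=True)
for n in('top','side'):
    shot(n,n+'0.png'); K,d,T=cal(n); print(n,'cam at',-T[:3,:3].T@T[:3,3],'fx',K[0,0])
H=dict(tub=0,lid=.104,knob=.138,scanner=.010,window=.010,pad=0,plate=0,glue=0,tin=0)
for k,z in H.items():
    for n in('top','side'):
        for r in finder.tip_of(k,n)[:3]: print(k,n,np.round(r['xy'],1),round(r['p'],2),atz(n,r['xy'],z))
o=get_obs();print({k:o[k] for k in('tool_pos','tool_rot','force','grip_width','time_s')})
E
```

```text
pics
top cam at [0.403 0.012 1.084] fx 426.6438665570963
side cam at [ 0.377 -0.661  0.494] fx 370.7910518455252
tub top [303.3 275.2] 0.28 [0.391 0.018 0.   ]
tub side [273.9 184.2] 0.72 [0.53  0.299 0.   ]
tub side [422.7 264.2] 0.38 [ 0.746 -0.157 -0.   ]
lid top [178.9 210.6] 0.67 [0.536 0.307 0.104]
lid side [264.6 148. ] 0.87 [0.518 0.327 0.104]
knob top [172.  210.6] 0.7 [0.531 0.312 0.138]
knob side [268.9 140.2] 0.9 [0.527 0.293 0.138]
knob side [365.8 225.6] 0.39 [ 0.606 -0.176  0.138]
scanner top [311.  194.6] 0.91 [0.593 0.    0.01 ]
scanner side [324.8 229.7] 0.63 [0.592 0.013 0.01 ]
window top [308.8 195.5] 0.68 [0.591 0.006 0.01 ]
window side [327.6 233.1] 0.97 [ 0.594 -0.002  0.01 ]
pad top [305.2 108.4] 0.92 [0.83  0.018 0.   ]
pad top [397.3 305. ] 0.89 [ 0.319 -0.216  0.   ]
pad top [310.6 193.4] 0.78 [0.598 0.001 0.   ]
pad side [267.4 275.3] 0.98 [ 0.439 -0.087  0.   ]
pad side [328.4 236.3] 0.79 [ 0.596 -0.001 -0.   ]
pad side [208.8 342. ] 0.59 [ 0.319 -0.215  0.   ]
plate top [424.2 212.3] 0.73 [ 0.552 -0.292  0.   ]
plate top [312.5 192.8] 0.29 [ 0.6   -0.004  0.   ]
plate side [355.6 339.9] 0.69 [ 0.545 -0.287  0.   ]
glue top [305.7 156.7] 0.68 [0.696 0.015 0.   ]
glue side [364.1 226.5] 0.82 [ 0.689  0.009 -0.   ]
tin top [205.6 172.1] 0.65 [0.652 0.275 0.   ]
tin side [315.2 175.7] 0.76 [0.66  0.311 0.   ]
tin side [324.9 235.7] 0.64 [0.589 0.004 0.   ]
tin side [364.3 223.4] 0.16 [0.695 0.021 0.   ]
{'tool_pos': array([0.23 , 0.608, 0.223]), 'tool_rot': array([179.993,   0.002, 159.328]), 'force': array([0.242, 0.049, 0.698]), 'grip_width': 0.08688037140997812, 'time_s': 1.0}
```

View pics/top0.png

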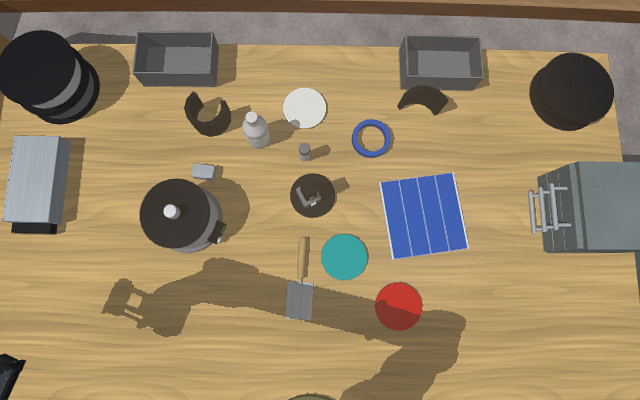

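View pics/side0.png

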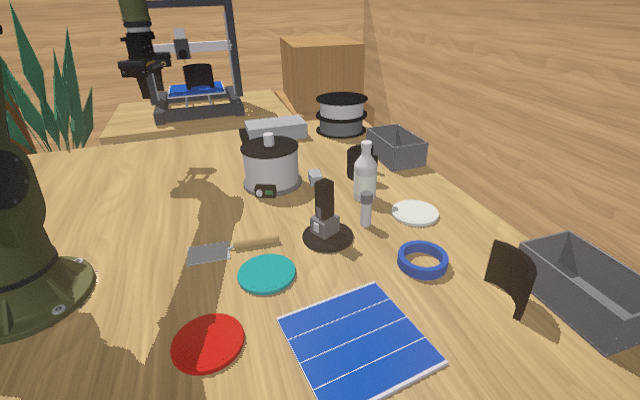

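Run:
```python
from h import *
np.set_printoptions(precision=4,suppress=True)
t=shot('top'); s=shot('side')
kt=finder.tip_of('knob','top')[0]['xy'];ks=finder.tip_of('knob','side')[0]['xy'];print('knob tri',tri(kt,ks))
# lid outline on z=.118 plane
def circ(P):
    A=np.c_[2*P[:,:2],np.ones(len(P))];x=np.linalg.lstsq(A,(P[:,:2]**2).sum(1),rcond=None)[0]
    return x[:2],np.sqrt(x[2]+x[:2]@x[:2])
for n,name,z in(('top','lid',.118),('top','pad',.010),('side','pad',.010)):
    for r in finder.masks_of(name,n)[:4]:
        m=r['mask'].astype(np.uint8);c=max(cv2.findContours(m,0,1)[0],key=cv2.contourArea)
        if len(c)<20: continue
        c=cv2.convexHull(c)[:,0]
        P=np.array([atz(n,p,z) for p in c]);print(name,n,r['xy'],round(r['p'],2),circ(P))
# plate
for n,im in(('top',t),('side',s)):
    h=cv2.cvtColor(im,cv2.COLOR_RGB2HSV);m=cv2.inRange(h,(105,120,60),(125,255,255))
    m=cv2.morphologyEx(m,cv2.MORPH_CLOSE,np.ones((7,7)))
    c=max(cv2.findContours(m,0,1)[0],key=cv2.contourArea)[:,0]
    P=np.array([atz(n,p,.0065)[:2]*1000 for p in c],np.float32);print('plate',n,cv2.minAreaRect(P))
# knob mask, scanner mask
for name in('knob','scanner'):
  for n in('top','side'):
    r=finder.masks_of(name,n)[0];ys,xs=np.nonzero(r['mask']);print(name,n,r['p'],xs.min(),xs.max(),ys.min(),ys.max(),r['xy'])
K=np.hstack([cv2.resize(t[165:235,265:360],None,fx=4.2,fy=5,interpolation=2),cv2.resize(t[170:260,135:235],None,fx=4,fy=3.888,interpolation=2)[:350]])
cv2.imwrite('pics/c1.png',K[:,:,::-1]);print(K.shape)
```

```text
knob tri (array([0.5252, 0.3033, 0.145 ]), np.float64(0.001142872009184967))
lid top [174.7, 213.6] 0.93 (array([0.5295, 0.3137]), np.float64(0.08053381988036655))
pad top [399.3, 307.2] 0.92 (array([ 0.3176, -0.2158]), np.float64(0.05746946293522559))
pad top [305.1, 106.9] 0.84 (array([0.8284, 0.0207]), np.float64(0.058073793696490496))
pad top [343.9, 257.2] 0.84 (array([ 0.4358, -0.0839]), np.float64(0.05789913434029652))
pad top [318.6, 194.2] 0.77 (array([ 0.5926, -0.003 ]), np.float64(0.05850644235895916))
pad side [413.5, 213.4] 0.98 (array([0.8237, 0.0121]), np.float64(0.05917661606092011))
pad side [265.4, 274.3] 0.76 (array([ 0.4374, -0.0882]), np.float64(0.05880153200048233))
pad side [208.0, 342.1] 0.68 (array([ 0.3185, -0.2218]), np.float64(0.05867258679476211))
pad side [330.4, 240.5] 0.6 (array([ 0.5905, -0.0146]), np.float64(0.05747704065491585))
plate top ((545.1365356445312, -287.61932373046875), (195.81439208984375, 188.41424560546875), 8.530226707458496)
plate side ((544.379638671875, -290.5963134765625), (197.46267700195312, 190.16619873046875), 8.564191818237305)
knob top 0.9 139 209 179 247 [176.2, 212.0]
knob side 0.62 240 297 133 159 [269.0, 148.2]
scanner top 0.74 296 320 178 208 [307.2, 189.4]
scanner side 0.9 309 339 178 239 [320.9, 211.1]
(350, 799, 3)
```

View pics/c1.png

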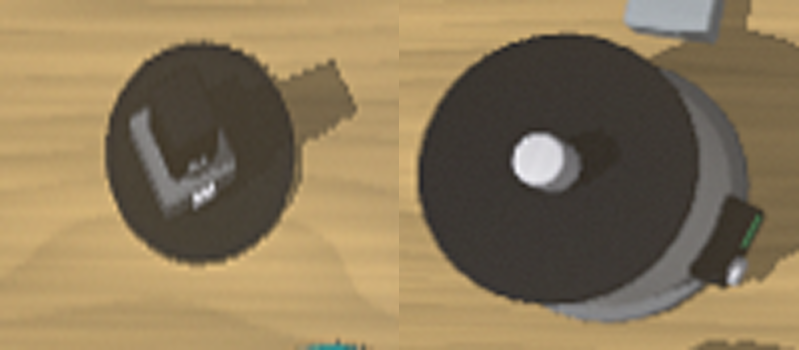

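```bash
cat > fit.py <<'E'
from h import *
from scipy.optimize import minimize
def boxes(x,y,yaw,z0=.010):
    c,s=np.cos(yaw),np.sin(yaw);R=np.array([[c,-s],[s,c]]);out=[]
    for a,b,z1,z2 in((.026,.024,0,.042),(.017,.015,.042,.13)):
        q=(R@np.array([[a,b],[a,-b],[-a,-b],[-a,b]]).T).T+[x,y]
        out.append(np.vstack([np.c_[q,np.full(4,z0+z)] for z in(z1,z2)]))
    return out
def sil(n,p):
    m=np.zeros((1600,2560),np.uint8)
    for b in boxes(*p): cv2.fillConvexPoly(m,cv2.convexHull(np.round(proj(n,b)*4+1.5).astype(np.int32)),1)
    return cv2.resize(m.astype(np.float32),(640,400),interpolation=cv2.INTER_AREA)
E
python3 - <<'E'
from fit import *
np.set_printoptions(precision=4,suppress=True)
print('knobtop',atz('top',(170.2,211.2),.152),'box',atz('top',(217.8,233),.034))
M={}
for n in('top','side'): shot(n);M[n]=finder.masks_of('scanner',n)[0]['mask'].astype(np.float32)
def cost(p,ns): 
    return sum(np.abs(sil(n,p)-M[n]).sum()/M[n].sum() for n in ns)
for ns in(('top','side'),('side',),('top',)):
  R=[]
  for d in range(0,180,15):
    r=minimize(lambda v:cost((v[0]/100,v[1]/100,v[2]),ns),[59.2,-.4,np.radians(d)],method='Nelder-Mead',options=dict(initial_simplex=[[59.2,-.4,np.radians(d)],[59.9,-.4,np.radians(d)],[59.2,.4,np.radians(d)],[59.2,-.4,np.radians(d+10)]],maxiter=80))
    R.append((r.fun,*r.x[:2],np.degrees(r.x[2])%180))
  print(ns,np.array(sorted(R)[:5]))
E
python3 -m creep '0.02 -0.03 0 8 0.087; 0.04 -0.05 0 8 0.087; 0.04 -0.05 0 0 0.087; 0.04 -0.05 0 0 0.087; 0.04 -0.04 0 0 0.087'
```

```text
knobtop [0.5278 0.3119 0.152 ] box [0.491  0.2287 0.034 ]
time_s: 2.38
tool_pos: [0.408, 0.3897, 0.223]
tool_rot: [180.0, 0.0, 175.3]
force: [-0.1, 0.3, 0.6]
grip_width: 0.0872
grasp_force: 0.0Traceback (most recent call last):
  File "<stdin>", line 11, in <module>
    res = _minimize_neldermead(fun, x0, args, callback, bounds=bounds,
                               **options)
    fsim[j] = func(sim[j])
              ~~~~^^^^^^^^
    fx = function(np.copy(x), *(wrapper_args + args))
  File "<stdin>", line 11, in <lambda>
  File "<stdin>", line 7, in cost
  File "<stdin>", line 7, in <genexpr>
  File "fit.py", line 11, in sil
    for b in boxes(*p): cv2.fillConvexPoly(m,cv2.convexHull(np.round(proj(n,b)*4+1.5).astype(np.int32)),1)
                                                                     ~~~~^^^^^
  File "h.py", line 16, in proj
    K,d,T=cal(n); return cv2.projectPoints(np.array(P,float).reshape(-1,3),cv2.Rodrigues(T[:3,:3])[0],T[:3,3],K,d)[0][:,0]
          ~~~^^^
  File "h.py", line 4, in cal
    c=cams.calibration(n); K=np.array([[c['fx'],0,c['cx']],[0,c['fy'],c['cy']],[0,0,1.]])
ValueError: time passes only in moves, steps and waits
```

```bash
sed -i 's/^def cal/import functools\n@functools.cache\ndef cal/' h.py
python3 -m creep '0.04 -0.026 0 0 0.087; 0.04 -0.026 0 0 0.087; 0.04 -0.026 0 0 0.087; 0 0 -0.02 0 0.087; 0 0 -0.03 0 0.087; 0 0 -0.03 0 0.087; 0 0 -0.017 0 0.087; 0 0 0 0 0.087'
cat > fs.py <<'E'
from fit import *
import sys
np.set_printoptions(precision=4,suppress=True)
M={}
for n in('top','side'): shot(n);M[n]=finder.masks_of('scanner',n)[0]['mask'].astype(np.float32)
def cost(p,ns): 
    return sum(np.abs(sil(n,p)-M[n]).sum()/M[n].sum() for n in ns)
for ns in(('top','side'),('side',),('top',)):
  R=[]
  for d in range(0,180,15):
    v0=np.array([59.2,-.4,np.radians(d)])
    r=minimize(lambda v:cost((v[0]/100,v[1]/100,v[2]),ns),v0,method='Nelder-Mead',options=dict(initial_simplex=[v0,v0+[.7,0,0],v0+[0,.7,0],v0+[0,0,.2]],maxiter=70))
    R.append((r.fun,*r.x[:2],np.degrees(r.x[2])%180))
  print(ns,np.array(sorted(R)[:5]))
E
python3 fs.py
python3 - <<'E'
from h import *
im=shot('side','s1.png');c=cv2.resize(im[90:230,190:390],None,fx=4,fy=4,interpolation=2);cv2.imwrite('pics/s1c.png',c[:,:,::-1])
E
```

```text
time_s: 3.38
tool_pos: [0.5259, 0.3134, 0.1245]
tool_rot: [-179.9, -0.1, 175.3]
force: [0.0, 0.1, 0.2]
grip_width: 0.0868
grasp_force: 0.0
('top', 'side') [[ 0.2141 58.9735  0.7917 26.9154]
 [ 0.2148 58.9617  0.7597 24.6165]
 [ 0.2179 58.9347  0.7894 26.672 ]
 [ 0.2179 58.9649  0.7671 28.9465]
 [ 0.2185 58.933   0.8403 27.5218]]
('side',) [[  0.09    58.9574   0.494   43.7445]
 [  0.0904  58.9964   0.6756  44.1895]
 [  0.0942  58.9005   0.6997  98.7784]
 [  0.0942  58.9061   0.7161  98.7236]
 [  0.0954  58.9059   0.6041 100.2786]]
('top',) [[ 0.0897 58.9271  0.81   25.1111]
 [ 0.0908 58.9551  0.7942 25.7224]
 [ 0.0908 58.9596  0.7562 25.9719]
 [ 0.0913 58.9918  0.8137 25.2322]
 [ 0.0941 58.9267  0.8532 25.0633]]
```

View pics/s1c.png

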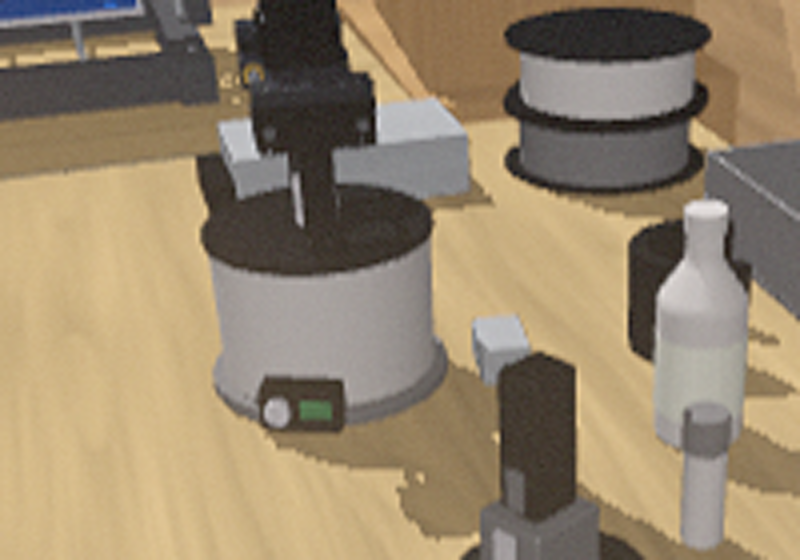

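```bash
python3 -m creep '-0.002 0 0 0 0.087; 0 0 0 0 0; 0 0 0 0 0; 0 0 0 0 0; 0 0 0 0 0; 0 0 0 0 0;0 0 0 0 0' 40
```

```text
time_s: 4.5
tool_pos: [0.5246, 0.3137, 0.1255]
tool_rot: [180.0, -0.0, 175.3]
force: [-0.1, 0.4, 0.1]
grip_width: 0.0351
grasp_force: 0.0
```

```bash
python3 -m creep '0 0 0 0 0; 0 0 0 0 0; 0 0 0.01 0 0; 0 0 0.02 0 0; 0 0 0.03 0 0; 0 0 0.03 0 0; 0 0 0.02 0 0; 0 0 0 0 0'
```

```text
time_s: 5.5
tool_pos: [0.5255, 0.3142, 0.2377]
tool_rot: [179.9, 0.2, 175.3]
force: [-0.2, -1.5, -2.6]
grip_width: 0.0292
grasp_force: 40.0
```

```bash
python3 -m creep '0.002 -0.03 0 0 0; 0.002 -0.05 0 0 0; 0.002 -0.06 0 0 0; 0.002 -0.06 0 0 0; 0.002 -0.06 0 0 0; 0.002 -0.06 0 0 0;0.002 -0.06 0 0 0; 0.002 -0.06 0 0 0' && python3 -m creep '0.002 -0.06 0 0 0; 0.002 -0.06 0 0 0; 0 -0.03 0 0 0; 0 -0.013 0 0 0; 0 0 0 0 0; 0 0 0 0 0'
python3 - <<'E'
from h import *
np.set_printoptions(precision=4,suppress=True)
im=shot('top','t2.png');shot('side','s2.png')
z=get_obs()['tool_pos'][2]-.1255+.118
print(get_obs()['tool_pos'])
for r in finder.masks_of('lid','top')[:2]:
    m=r['mask'].astype(np.uint8);c=max(cv2.findContours(m,0,1)[0],key=cv2.contourArea)
    for zz in(z,z-.008):
        P=np.array([atz('top',p,zz)[:2] for p in cv2.convexHull(c)[:,0]],np.float32);print(r['p'],cv2.minEnclosingCircle(P))
for n in('tub','label','spool'):
  for cam in('top','side'):
    for r in finder.tip_of(n,cam)[:2]: print(n,cam,np.round(r['xy'],1),round(r['p'],2),atz(cam,r['xy'],{'tub':0,'label':.08,'spool':.0266}[n]))
c=cv2.resize(im[160:270,120:480],None,fx=2.2,fy=2.2,interpolation=2);cv2.imwrite('pics/t2c.png',c[:,:,::-1])
E
```

```text
time_s: 6.5
tool_pos: [0.5397, -0.1279, 0.2345]
tool_rot: [180.0, -0.1, 175.3]
force: [1.2, 0.3, -2.2]
grip_width: 0.0288
grasp_force: 40.0
time_s: 7.25
tool_pos: [0.5453, -0.2868, 0.2352]
tool_rot: [179.9, -0.0, 175.5]
force: [-0.4, 0.9, -2.5]
grip_width: 0.0293
grasp_force: 40.0
[ 0.5453 -0.2871  0.2355]
0.61 ((0.5425617098808289, -0.28074800968170166), 0.0791390910744667)
0.61 ((0.5438679456710815, -0.2834865152835846), 0.07987799495458603)
tub top [188.9 219.8] 0.86 [0.5267 0.3113 0.    ]
tub side [272.1 184.6] 0.74 [0.5247 0.298  0.    ]
label top [175.  210.5] 0.93 [0.5393 0.3237 0.08  ]
label top [183.1 217.5] 0.68 [0.5228 0.3033 0.08  ]
label side [270.  154.2] 0.69 [0.5325 0.3343 0.08  ]
label side [422.6 268.6] 0.67 [ 0.6804 -0.2486  0.08  ]
spool top [181.9 216.1] 0.79 [0.5327 0.322  0.0266]
spool side [275.4 170.6] 0.74 [0.5437 0.3325 0.0266]
```

View pics/t2c.png

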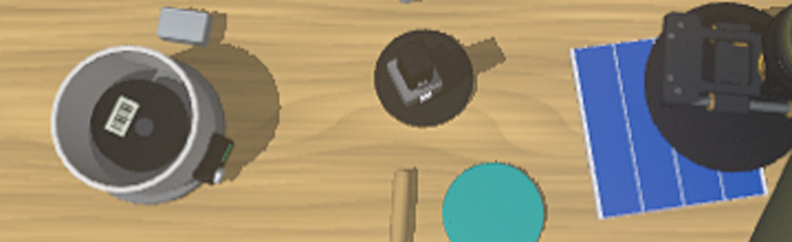

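```bash
python3 -m creep '0 -0.001 -0.03 0 0; 0 -0.001 -0.045 0 0; 0 0 -0.045 0 0; 0 0 -0.04 0 0; 0 0 -0.025 0 0; 0 0 -0.012 0 0; 0 0 0 0 0; 0 0 0 0 0'
python3 - <<'E'
from h import *
np.set_printoptions(precision=4,suppress=True)
tp=get_obs()['tool_pos'];print(tp);z=tp[2]-.1255+.118
for n in('side','top'):
  shot(n)
  for r in finder.masks_of('lid',n)[:1]:
    m=r['mask'].astype(np.uint8);c=max(cv2.findContours(m,0,1)[0],key=cv2.contourArea)
    for zz in(z,z-.008):
        P=np.array([atz(n,p,zz)[:2] for p in cv2.convexHull(c)[:,0]],np.float32);print(n,r['p'],cv2.minEnclosingCircle(P))
E
```

```text
time_s: 8.7
tool_pos: [0.5456, -0.2919, 0.04]
tool_rot: [-180.0, 0.1, 175.3]
force: [-0.1, -0.1, -1.0]
grip_width: 0.0287
grasp_force: 40.0
[ 0.5456 -0.2919  0.04  ]
side 0.73 ((0.7316200733184814, -0.17420406639575958), 0.061794932931661606)
side 0.73 ((0.7377626299858093, -0.16577742993831635), 0.06286344677209854)
top 0.57 ((0.5176933407783508, -0.270040363073349), 0.051599372178316116)
top 0.57 ((0.5185671448707581, -0.27218806743621826), 0.051991283893585205)
```

```bash
python3 -m creep '0 0.002 -0.006 0 0; 0 0 -0.003 0 0; 0 0 -0.002 0 0; 0 0 -0.001 0 0;0 0 -0.001 0 0; 0 0 0 0 0'
```

```text
time_s: 9.65
tool_pos: [0.5444, -0.2889, 0.0274]
tool_rot: [179.9, -0.0, 175.3]
force: [-4.5, 4.3, 11.2]
grip_width: 0.029
grasp_force: 40.0
```

```bash
python3 -m creep '0 0 0 0 0.06; 0 0 0 0 0.06; 0 0 0 0 0.06; 0 0 0.02 0 0.06; 0 0 0.05 0 0.06; 0 0.04 0.06 6 0.06; 0 0.06 0.06 10 0.06; 0 0.06 0 10 0.06' && python3 -m creep '0 0.03 0 4 0.06; 0 0 0 0 0.06'
cat > lid.py <<'E'
from h import *
np.set_printoptions(precision=4,suppress=True)
print(get_obs()['qpos'],get_obs()['tool_pos'])
for n in('top','side'):
  shot(n)
  for r in finder.masks_of('lid',n)[:1]:
    m=r['mask'].astype(np.uint8);c=max(cv2.findContours(m,0,1)[0],key=cv2.contourArea)
    P=np.array([atz(n,p,.020 if n=='top' else .016)[:2] for p in cv2.convexHull(c)[:,0]],np.float32);print(n,r['p'],cv2.minEnclosingCircle(P),cv2.fitEllipse(P)[:2])
  im=shot(n);h=cv2.cvtColor(im,cv2.COLOR_RGB2HSV);m=cv2.inRange(h,(105,120,60),(125,255,255))
  m=cv2.morphologyEx(m,cv2.MORPH_CLOSE,np.ones((7,7)))
  c=max(cv2.findContours(m,0,1)[0],key=cv2.contourArea)[:,0]
  P=np.array([atz(n,p,.0065)[:2]*1000 for p in c],np.float32);print('plate',n,cv2.minAreaRect(P))
  for r in finder.tip_of('knob',n)[:1]: print('knob',n,atz(n,r['xy'],.04),r['p'])
E
python3 lid.py
```

```text
time_s: 10.65
tool_pos: [0.5472, -0.1519, 0.198]
tool_rot: [-179.7, 0.5, -158.6]
force: [1.3, 0.4, -1.1]
grip_width: 0.0597
grasp_force: 0.0
time_s: 10.9
tool_pos: [0.5449, -0.1176, 0.1924]
tool_rot: [180.0, 0.1, -154.4]
force: [0.4, 0.0, -0.4]
grip_width: 0.0597
grasp_force: 0.0
[-13.3667   8.233   25.188   99.8081  -3.7173  72.7382 128.2791] [ 0.5449 -0.1176  0.1924]
top 0.83 ((0.5368764996528625, -0.3316537141799927), 0.06275460869073868) ((0.5330381393432617, -0.3402897119522095), (0.047346122562885284, 0.1249450296163559))
plate top ((540.7145385742188, -344.79730224609375), (171.8141326904297, 76.72879791259766), 8.399589538574219)
side 0.75 ((0.5494763851165771, -0.28928297758102417), 0.08425800502300262) ((0.54957115650177, -0.2886623442173004), (0.16210687160491943, 0.1676034927368164))
plate side ((544.3193969726562, -290.60540771484375), (197.34085083007812, 190.16619873046875), 8.564191818237305)
knob side [ 0.5525 -0.2955  0.04  ] 0.68
```

```bash
python3 -m creep '0.012 0.03 0 0 0.08; 0.013 0.05 0 0 0.08; 0.015 0.04 0 0 0.08; 0.005 0.006 0 0 0.08; 0 0 0 0 0.08'
python3 - <<'E'
from h import *
im=shot('side','s3.png');c=cv2.resize(im[130:260,260:400],None,fx=4,fy=4,interpolation=2);cv2.imwrite('pics/s3c.png',c[:,:,::-1]);print(get_obs()['tool_pos'],get_obs()['qpos'])
E
python3 lid.py
```

```text
time_s: 11.92
tool_pos: [0.5897, 0.005, 0.1915]
tool_rot: [-180.0, -0.1, -154.7]
force: [0.1, -0.2, -1.0]
grip_width: 0.0797
grasp_force: 0.0
[0.58943113 0.00380984 0.19156524] [-20.69436873  12.20921263  20.45610321  95.26400125  -4.35749949
  73.3574496  115.80851224]
[-20.6944  12.2092  20.4561  95.264   -4.3575  73.3574 115.8085] [0.5894 0.0038 0.1916]
top 0.91 ((0.5485106706619263, -0.28795334696769714), 0.08262885361909866) ((0.5484442114830017, -0.28801336884498596), (0.1607053428888321, 0.1633276492357254))
plate top ((545.243896484375, -287.5533142089844), (195.8114013671875, 188.4345703125), 8.611083984375)
knob top [ 0.5474 -0.2866  0.04  ] 0.68
side 0.93 ((0.5486714243888855, -0.28790977597236633), 0.08366981893777847) ((0.5493505001068115, -0.28830987215042114), (0.1623362898826599, 0.16666142642498016))
plate side ((544.7891845703125, -290.4012451171875), (198.606201171875, 190.283203125), 8.693506240844727)
knob side [ 0.5449 -0.2913  0.04  ] 0.86
```

View pics/s3c.png

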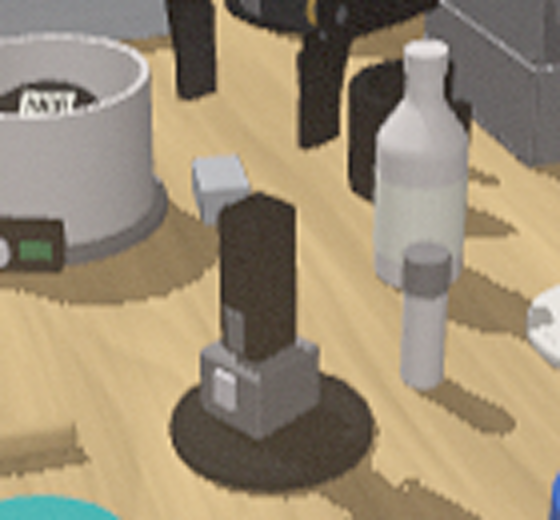

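```bash
python3 -m creep '0.001 0.003 -0.02 0 0.08; 0 0 -0.035 0 0.08; 0 0 -0.03 0 0.08; 0 0 -0.018 0 0.08; 0 0 0 0 0.08; 0 0 0 0 0.04; 0 0 0 0 0.036; 0 0 0 0 0.034' 5 && python3 -m creep '0 0 0 0 0.02;0 0 0 0 0.02; 0 0 0 0 0.02; 0 0 0 0 0.02' 5
```

```text
time_s: 13.38
tool_pos: [0.5912, 0.0087, 0.0897]
tool_rot: [-180.0, 0.1, -154.7]
force: [-0.7, -0.1, 0.1]
grip_width: 0.0579
grasp_force: 0.0
time_s: 13.88
tool_pos: [0.5907, 0.0086, 0.0888]
tool_rot: [-180.0, 0.0, -154.7]
force: [0.0, 0.5, -0.1]
grip_width: 0.0303
grasp_force: 4.9
```

```bash
python3 -m creep '-0.0063 -0.003 0.0012 0 0.02; -0.0063 -0.003 0.0010 0 0.02; -0.0063 -0.003 0.0005 0 0.02; -0.0063 -0.003 0.0001 0 0.02; 0 0 0 0 0.02' 4
python3 - <<'E'
from h import *
im=shot('side');c=cv2.resize(im[130:270,250:420],None,fx=4,fy=4,interpolation=2);cv2.imwrite('pics/s4c.png',c[:,:,::-1]);print(get_obs()['tool_pos'])
E
```

```text
time_s: 14.5
tool_pos: [0.5648, -0.0038, 0.0916]
tool_rot: [180.0, -0.0, -154.7]
force: [-0.5, 0.4, -1.6]
grip_width: 0.0298
grasp_force: 4.0
[ 0.56527868 -0.00346223  0.09166258]
```

View pics/s4c.png

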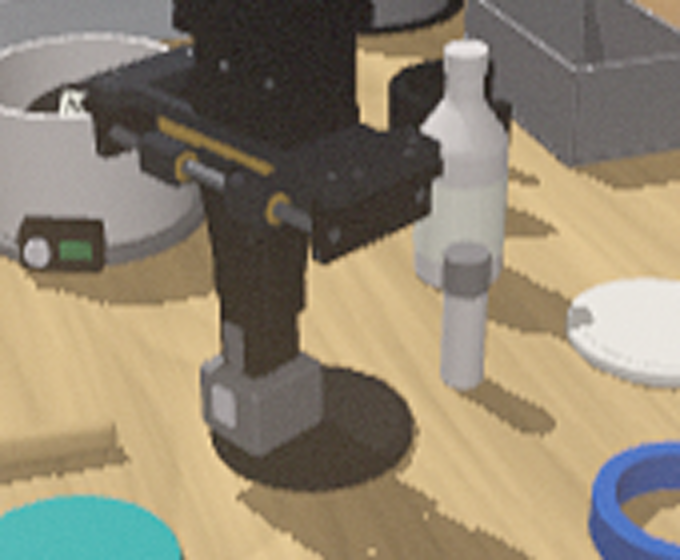

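```bash
python3 -m creep '0.013 0.006 0 0 0.02; 0.013 0.006 0 0 0.02; 0 0 -0.002 0 0.02; 0 0 -0.002 0 0.02; 0 0 -0.001 0 0.02; 0 0 0 0 0.02' 4
```

```text
time_s: 15.3
tool_pos: [0.5923, 0.0094, 0.0878]
tool_rot: [180.0, 0.2, -154.7]
force: [0.1, 2.6, 4.5]
grip_width: 0.03
grasp_force: 4.0
```

```bash
python3 -m creep '-0.0045 -0.002 -0.0003 0 0.02; -0.0045 -0.002 0 0 0.02; -0.0045 -0.0022 0 0 0.02; 0 0 0 0 0.02' 3; python3 -c "
from h import *
print(get_obs()['tool_pos'],get_obs()['force'],get_obs()['wrist_torque'])"
```

```text
time_s: 15.8
tool_pos: [0.577, 0.0019, 0.0861]
tool_rot: [180.0, -0.1, -154.7]
force: [-0.6, 1.7, 3.2]
grip_width: 0.0297
grasp_force: 3.0
[0.57699405 0.00194204 0.08612167] [-0.61935178  1.65504325  3.17789503] [0.45294319 0.21592742 0.00330679]
```

```bash
cat > tilt.py <<'E'
from h import *
from scipy.optimize import minimize
from scipy.spatial.transform import Rotation as Ro
np.set_printoptions(precision=3,suppress=True)
# free-standing estimate of scanner in hand: grip point from state; params tilt phi (top leans along tool x), h (window to grip point), u (grip offset along handle's x)
N=6
M={n:[] for n in('top','side')};W=[]
o=get_obs();G=np.array(o['tool_pos'])-[0,0,.0];R=Ro.from_euler('xyz',o['tool_rot'],degrees=True).as_matrix();G=o['tool_pos']-.019*R[:,2]
yaw=np.radians(o['tool_rot'][2])
L=np.array([np.cos(yaw),np.sin(yaw),0]);Y=np.array([-L[1],L[0],0])
for i in range(2):
    w={}
    for n in('top','side'):
        shot(n)
        r=finder.masks_of('scanner',n)
        M[n].append(r[0]['mask'].astype(np.float32) if r else None)
        t=finder.tip_of('window',n); w[n]=t[0]['xy'] if t else None
    if w['top'] and w['side'] if not isinstance(w['top'],np.ndarray) else True:
        p,e=tri(w['top'],w['side']);d=G-p;print('tri window',p,'err',round(e,4),'lean',np.degrees(np.arctan2(d@L,d[2])).round(1),'len',np.linalg.norm(d).round(4),'side off',(d@Y).round(4))
def pts(v,box):
    phi,h,u=v; z=np.cos(phi)*np.array([0,0,1])+np.sin(phi)*L; x=np.cos(phi)*L-np.sin(phi)*np.array([0,0,1])
    O=G-h*z-u*x; a,b,z1,z2=box
    return np.array([O+i*a*x+j*b*Y+k*z for i in(-1,1) for j in(-1,1) for k in(z1,z2)])
def sil(n,P):
    m=np.zeros((1600,2560),np.uint8);cv2.fillConvexPoly(m,cv2.convexHull(np.round(proj(n,P)*4+1.5).astype(np.int32)),1)
    return cv2.resize(m.astype(np.float32),(640,400),interpolation=cv2.INTER_AREA)
def cost(v,ns):
    v=(v[0],v[1]/100,v[2]/100);c=0
    for n in ns:
        hd=sil(n,pts(v,(.026,.024,0,.042)));ha=sil(n,pts(v,(.018,.016,.042,.13)))
        for m in M[n]:
            if m is not None: c+=(np.abs(hd-m)*((ha<.05)|(hd>.5))).sum()/hd.sum()
    return c
for ns in(('side',),('top','side')):
    B=[]
    for p0 in(0,15,30):
        v0=np.array([np.radians(p0),9.7,0.])
        r=minimize(cost,v0,args=(ns,),method='Nelder-Mead',options=dict(initial_simplex=[v0,v0+[.15,0,0],v0+[0,.4,0],v0+[0,0,.4]],maxiter=70));B.append((r.fun,np.degrees(r.x[0]),r.x[1]*10,r.x[2]*10))
    print(ns,np.array(sorted(B)))
E
python3 tilt.py
python3 - <<'E'
from h import *
im=shot('side');c=cv2.resize(im[160:260,270:400],None,fx=4,fy=4,interpolation=2);cv2.imwrite('pics/s5c.png',c[:,:,::-1])
E
```

```text
tri window [ 0.697  0.153 -0.081] err 0.1353 lean 42.8 len 0.268 side off 0.0857
('side',) [[ 0.178  8.892 94.591  2.388]
 [ 0.179 10.963 94.264 -0.325]
 [ 0.184  9.374 94.816  2.144]]
('top', 'side') [[ 0.178  8.892 94.591  2.388]
 [ 0.179 10.963 94.264 -0.325]
 [ 0.184  9.374 94.816  2.144]]
```

```bash
python3 -m creep '-0.0045 -0.0021 -0.0002 0 0.02; -0.0045 -0.0021 -0.0002 0 0.02; -0.0045 -0.0021 -0.0003 0 0.02; -0.0045 -0.0021 -0.0005 0 0.02; -0.0045 -0.0021 -0.0007 0 0.02; -0.0045 -0.0021 -0.0008 0 0.02; -0.0045 -0.0021 -0.001 0 0.02; 0 0 0 0 0.02' 3; python3 tilt.py
```

```text
time_s: 17.45
tool_pos: [0.5455, -0.0129, 0.0822]
tool_rot: [180.0, -0.1, -154.7]
force: [-1.0, 0.4, 0.8]
grip_width: 0.0303
grasp_force: 3.0
('side',) [[ 0.319 29.226 95.808  3.546]
 [ 0.323 28.683 96.308  3.892]
 [ 0.326 30.35  96.148  1.566]]
('top', 'side') [[  9.614  37.194  94.348  -7.777]
 [  9.64   37.163  94.241  -5.767]
 [ 10.068 -25.758  60.159  56.521]]
```

```bash
python3 -m creep '-0.0036 -0.0017 -0.0012 0 0.02; 0 0 0 0 0.02' 3; python3 -m creep '0 0 0 0 0.02;0 0 0 0 0.02;0 0 0.02 0 0.02; 0 0 0.03 0 0.02; 0 0 0.03 0 0.02; 0 0 0.03 0 0.02;0 0 0.03 0 0.02;0 0 0 0 0.02' 60;python3 tilt.py;  python3 - <<'E'
from h import *
im=shot('side');c=cv2.resize(im[110:280,250:420],None,fx=3,fy=3,interpolation=2);cv2.imwrite('pics/s6c.png',c[:,:,::-1])
E
```

```text
time_s: 18.3
tool_pos: [0.5428, -0.0141, 0.0815]
tool_rot: [180.0, 0.0, -154.7]
force: [-0.8, 0.0, -0.8]
grip_width: 0.0298
grasp_force: 3.0
time_s: 19.3
tool_pos: [0.5442, -0.0142, 0.2233]
tool_rot: [-179.9, 0.2, -154.7]
force: [0.3, -0.5, -2.3]
grip_width: 0.03
grasp_force: 60.0
('side',) [[ 0.106 29.765 94.047  1.72 ]
 [ 0.107 29.574 94.796  1.472]
 [ 0.113 26.465 94.653  5.848]]
('top', 'side') [[ 0.106 29.765 94.047  1.72 ]
 [ 0.107 29.574 94.796  1.472]
 [ 0.113 26.465 94.653  5.848]]
```

View pics/s6c.png

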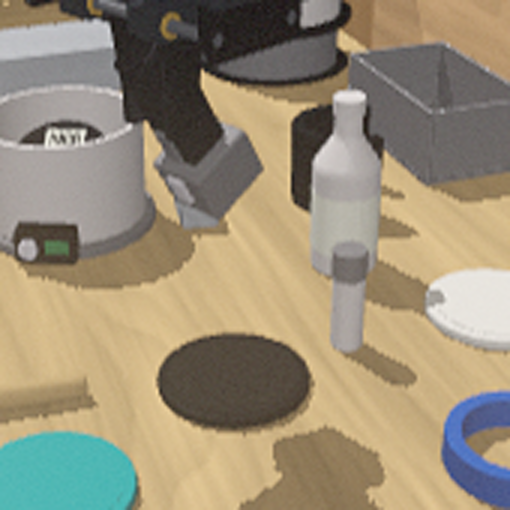

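Run:
```python
from h import *
np.set_printoptions(precision=4,suppress=True)
t2=cv2.imread('pics/t2.png')[:,:,::-1]
def lab(im,n,roi):
    x0,x1,y0,y1=roi;h=cv2.cvtColor(im[y0:y1,x0:x1],cv2.COLOR_RGB2HSV)
    m=cv2.inRange(h,(0,0,150),(180,60,255));return m
# label blob in t2: surrounded by dark reel
m=np.zeros((400,640),np.uint8);hs=cv2.cvtColor(t2,cv2.COLOR_RGB2HSV)
m[200:226,164:186]=cv2.inRange(hs[200:226,164:186],(0,0,135),(180,70,255))
m=cv2.morphologyEx(m,cv2.MORPH_CLOSE,np.ones((5,5)))
k,l,st,ce=cv2.connectedComponentsWithStats(m);i=1+np.argmax(st[1:,4]);ys,xs=np.nonzero(l==i)
c=max(cv2.findContours((l==i).astype(np.uint8),0,1)[0],key=cv2.contourArea)[:,0]
P=np.array([atz('top',p,.08)[:2]*1000 for p in c],np.float32);print('label t2',st[i],ce[i],atz('top',ce[i],.08),cv2.minAreaRect(P))
for n in('top','side'):
    shot(n)
    for nm,z in(('label',.08),):
        for r in finder.tip_of(nm,n)[:2]:print(nm,n,np.round(r['xy'],1),round(r['p'],2),atz(n,r['xy'],z))
    for r in finder.masks_of('tub',n)[:1]:
        m=r['mask'].astype(np.uint8);c=max(cv2.findContours(m,0,1)[0],key=cv2.contourArea)
        P=np.array([atz(n,p,.110)[:2]*1000 for p in cv2.convexHull(c)[:,0]],np.float32)
        # rim: keep hull pts on far side of camera
        cam=ray(n,(0,0))[0][:2]*1000;d=P-P.mean(0);f=P[(d@(P.mean(0)-cam)/np.linalg.norm(P.mean(0)-cam))>0]
        A=np.c_[2*f,np.ones(len(f))];x=np.linalg.lstsq(A,(f**2).sum(1),rcond=None)[0];print('tub',n,r['p'],x[:2],np.sqrt(x[2]+x[:2]@x[:2]),len(f))
    for r in finder.masks_of('pad',n)[:5]:
        ys,xs=np.nonzero(r['mask']);c=cv2.findContours(r['mask'].astype(np.uint8),0,1)[0];c=max(c,key=cv2.contourArea)
        P=np.array([atz(n,p,.010)[:2] for p in c[:,0]],np.float32);print('pad',n,round(r['p'],2),cv2.fitEllipse(P)[:2])
h2=cv2.cvtColor(t2,cv2.COLOR_RGB2GRAY);
a,b=ray('side',(0,0))
for r in finder.tip_of('label','side'): print(r)
```

```text
label t2 [168 204  15  18 156] [174.8269 212.4423] [0.5347 0.3238 0.08  ] ((534.603271484375, 323.382080078125), (22.832672119140625, 38.2053337097168), 66.80255889892578)
label top [174.1 210. ] 0.74 [0.5405 0.3259 0.08  ]
tub top 0.8 [529.7215 311.9369] 76.37606715366945 19
pad top 0.9 ((0.8386268615722656, 0.02225601300597191), (0.0909242033958435, 0.12129790335893631))
pad top 0.78 ((0.31859442591667175, -0.2154322862625122), (0.10835974663496017, 0.11326973140239716))
pad top 0.57 ((0.6507628560066223, 0.2785790264606476), (0.04385549575090408, 0.06935665011405945))
label side [271.9 156.6] 0.67 [0.5342 0.3149 0.08  ]
label side [272.7 169.6] 0.63 [0.5192 0.2277 0.08  ]
tub side 0.79 [526.9104 297.8226] 79.32553998313752 12
pad side 0.87 ((0.8233279585838318, 0.014774816110730171), (0.11011123657226562, 0.12639452517032623))
pad side 0.8 ((0.4370129406452179, -0.08775430917739868), (0.11493353545665741, 0.1213432252407074))
pad side 0.66 ((0.5897147059440613, -0.013140841387212276), (0.11313807964324951, 0.12157129496335983))
pad side 0.56 ((0.3180944323539734, -0.22150865197181702), (0.11224507540464401, 0.11806394159793854))
pad side 0.46 ((0.5580502152442932, 0.4987874925136566), (0.06368511915206909, 0.08749795705080032))
{'xy': [271.9, 156.6], 'p': 0.67}
{'xy': [272.7, 169.6], 'p': 0.63}
```

```bash
python3 -m creep '-0.003 0.02 0 6 0.02; -0.006 0.04 0 8 0.02; -0.007 0.045 0 8 0.02; -0.008 0.05 0 8 0.02; -0.008 0.05 0 7.4 0.02; -0.006 0.035 -0.003 4 0.02; -0.004 0.018 -0.006 0 0.02; -0.001 0.003 -0.009 0 0.02' && python3 -m creep '0 0 0 0 0.02; 0 0 0 0 0.02'; python3 tilt.py
python3 - <<'E'
from h import *
print(get_obs()['tool_pos'],get_obs()['tool_rot'],get_obs()['qpos'])
im=shot('side');c=cv2.resize(im[90:220,200:360],None,fx=4,fy=4,interpolation=2)
im=shot('top');d=cv2.resize(im[150:260,120:260],None,fx=4,fy=4,interpolation=2)
cv2.imwrite('pics/s7c.png',c[:,:,::-1]);cv2.imwrite('pics/t7c.png',d[:,:,::-1])
E
```

```text
time_s: 21.4
tool_pos: [0.4999, 0.2471, 0.2027]
tool_rot: [-180.0, -0.0, -113.3]
force: [0.5, -0.7, -2.3]
grip_width: 0.0298
grasp_force: 60.0
time_s: 21.65
tool_pos: [0.5006, 0.245, 0.2034]
tool_rot: [-180.0, -0.0, -113.5]
force: [-0.6, 0.3, -2.1]
grip_width: 0.0299
grasp_force: 60.0
tri window [ 0.547 -0.105  0.317] err 0.1831 lean -107.4 len 0.3654 side off -0.1817
('side',) [[ 0.229 33.052 92.835  2.222]
 [ 0.237 31.26  93.354  5.222]
 [ 0.252 23.033 84.428  7.673]]
('top', 'side') [[ 0.229 33.052 92.835  2.222]
 [ 0.237 31.26  93.354  5.222]
 [ 0.252 23.033 84.428  7.673]]
[0.49979747 0.24704757 0.20339845] [ 1.79997108e+02  1.55998205e-03 -1.13265746e+02] [-35.08309296   7.67275943   6.63382301  98.35184326  -0.92262624
  74.02869181 128.48000803]
```

View pics/s7c.png

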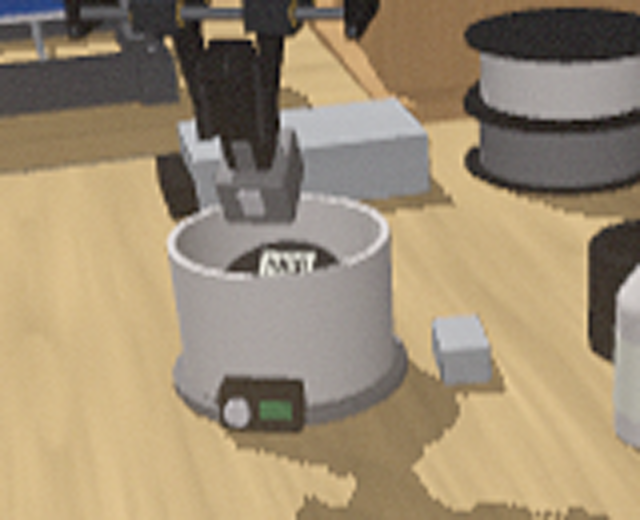

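Run:
```python
from h import *
o=get_obs();G=o['tool_pos']+[0,0,.019];yaw=np.radians(o['tool_rot'][2]);f=np.array([np.cos(yaw),np.sin(yaw),0]);Y=np.array([-f[1],f[0],0]);k=np.array([0,0,1])
Lb=np.array([.5347,.3237,.08]);out=[]
for n,(x0,y0) in(('side',(210,90)),('top',(135,160))):
    im=shot(n);S=5;w,hh=78,100
    c=cv2.resize(im[y0:y0+hh,x0:x0+w],None,fx=S,fy=S,interpolation=2)[:,:,::-1].copy()
    for phi,col in((30,(0,0,255)),(33,(0,255,255))):
        p=np.radians(phi);z=np.cos(p)*k+np.sin(p)*f;x=np.cos(p)*f-np.sin(p)*k;O=G-.0943*z-.0018*x
        for q in(0,.042):
            P=[O+a*.026*x+b*.024*Y+q*z for a,b in((1,1),(1,-1),(-1,-1),(-1,1))]
            cv2.polylines(c,[np.int32((proj(n,P)-[x0,y0]+.5)*S)],True,col,1)
    p=np.radians(32);x=np.sin(p)*k-np.cos(p)*f
    P=[Lb+a*.011*x+b*.019*Y for a,b in((1,1),(1,-1),(-1,-1),(-1,1))]
    cv2.polylines(c,[np.int32((proj(n,P)-[x0,y0]+.5)*S)],True,(0,255,0),1);out.append(c)
cv2.imwrite('pics/ov.png',np.hstack(out))
```

```text
(no output)
```

View pics/ov.png

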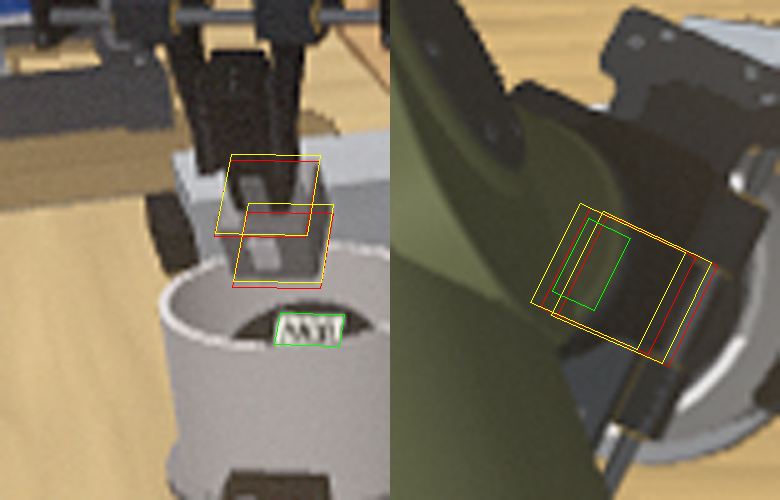

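```bash
python3 -m creep '0.001 0 0.001 0 0.02; 0 0 0 0 0.02;0 0 0 0 0.02;0 0 0 0 0.02;0 0 0 0 0.02;0 0 0 0 0.02;0 0 0 0 0.02;0 0 0 0 0.02' >/dev/null; python3 -m creep '0 0 0 0 0.02; 0 0 0 0 0.02;0 0 0 0 0.02;0 0 0 0 0.02;0 0 0 0 0.02;0 0 0 0 0.02;0 0 0 0 0.02;0 0 0 0 0.02'  >/dev/null; python3 -m creep '0 0 0 0 0.02; 0 0 0 0 0.02;0 0 0 0 0.02;0 0 0 0 0.02;0 0 0 0 0.02;0 0 0 0 0.02'
python3 tilt.py
python3 - <<'E'
from h import *
# pad centre from top picture now that the arm is away: dark disc
im=shot('top');roi=im[150:240,260:365];g=roi.max(2)
m=cv2.morphologyEx((g<75).astype(np.uint8),cv2.MORPH_OPEN,np.ones((5,5)))
for c in cv2.findContours(m,0,1)[0]:
    if len(c)>15:
        P=np.array([atz('top',p+[260,150],.010)[:2]*1000 for p in cv2.convexHull(c)[:,0]],np.float32);print(cv2.minEnclosingCircle(P),cv2.fitEllipse(P) if len(P)>5 else '')
ims=shot('side');roi=ims[200:270,290:370];m=cv2.morphologyEx((roi.max(2)<75).astype(np.uint8),cv2.MORPH_OPEN,np.ones((3,3)))
for c in cv2.findContours(m,0,1)[0]:
    if len(c)>15:
        P=np.array([atz('side',p+[290,200],.010)[:2]*1000 for p in cv2.convexHull(c)[:,0]],np.float32);print('side',cv2.minEnclosingCircle(P),cv2.fitEllipse(P) if len(P)>5 else '')
E
```

```text
time_s: 25.2
tool_pos: [0.5008, 0.247, 0.2044]
tool_rot: [180.0, 0.0, -113.3]
force: [-0.8, -0.6, -2.4]
grip_width: 0.0294
grasp_force: 60.0
('side',) [[ 0.253 30.951 94.569  4.444]
 [ 0.253 29.086 91.251  4.263]
 [ 0.255 23.743 90.709 11.534]]
('top', 'side') [[  4.068 -33.499  69.235  -5.198]
 [  4.485  45.831  68.5   -24.033]
 [  4.836  37.307  95.259  -2.563]]
((544.854248046875, -2.6278421878814697), 8.1611909866333) 
((592.8865966796875, -2.5879929065704346), 56.94972229003906) ((593.6236572265625, -2.6221961975097656), (110.29846954345703, 114.1375961303711), 8.302323341369629)
side ((595.00341796875, -25.42880630493164), 49.950382232666016) ((596.7388305664062, -23.857362747192383), (86.9983901977539, 98.4836654663086), 133.47445678710938)
side ((635.8206176757812, 3.3787167072296143), 11.338674545288086) ((635.2796020507812, 1.8966201543807983), (8.685086250305176, 28.266361236572266), 148.99391174316406)
```

```bash
python3 -m creep '0 -0.005 0.015 0 0.02; 0.004 -0.03 0.01 -6 0.02; 0.007 -0.045 0 -8 0.02; 0.008 -0.05 0 -8 0.02; 0.008 -0.05 0 -8 0.02; 0.007 -0.045 0 -8 0.02; 0.006 -0.03 -0.01 -3.4 0.02; 0.004 -0.017 -0.03 0 0.02' && python3 -m creep '0 0 -0.04 0 0.02; 0 0 -0.03 0 0.02; 0 0 -0.02 0 0.02; 0 0 0 0 0.02; 0 0 0 0 0.02'; python3 tilt.py
```

```text
time_s: 26.9
tool_pos: [0.5466, -0.0268, 0.1908]
tool_rot: [-179.9, 0.3, -154.8]
force: [0.6, -0.2, -1.8]
grip_width: 0.0298
grasp_force: 60.0
time_s: 27.52
tool_pos: [0.5456, -0.0247, 0.1002]
tool_rot: [-180.0, 0.1, -154.6]
force: [0.1, 0.1, -1.6]
grip_width: 0.0294
grasp_force: 60.0
tri window [ 0.698  0.331 -0.187] err 0.0015 lean 43.5 len 0.4937 side off 0.2564
('side',) [[ 0.363 32.171 94.604  1.358]
 [ 0.368 30.713 98.512  4.   ]
 [ 0.37  31.922 96.73   2.248]]
('top', 'side') [[ 6.829 37.185 93.275 -5.08 ]
 [ 6.88  33.577 94.884 -0.606]
 [ 6.886 33.504 91.846  0.018]]
```

Lower until the edge touches, still gripping firmly.

```bash
python3 -m creep '0 0 -0.008 0 0.02; 0 0 -0.004 0 0.02; 0 0 -0.002 0 0.02; 0 0 0 0 0.02; 0 0 0 0 0.02'
```

```text
time_s: 28.75
tool_pos: [0.545, -0.025, 0.0855]
tool_rot: [-180.0, 0.0, -154.7]
force: [-0.0, -0.1, -2.5]
grip_width: 0.0296
grasp_force: 60.0
```

```bash
python3 -m creep '0 0 -0.001 0 0.02; 0 0 -0.001 0 0.02; 0 0 0 0 0.02' && python3 -m creep '0 0 -0.001 0 0.02; 0 0 -0.001 0 0.02; 0 0 0 0 0.02'
```

```text
time_s: 29.12
tool_pos: [0.5448, -0.0249, 0.0833]
tool_rot: [180.0, -0.0, -154.7]
force: [-1.0, 0.5, -1.5]
grip_width: 0.0293
grasp_force: 60.0
time_s: 29.5
tool_pos: [0.5449, -0.025, 0.0815]
tool_rot: [180.0, 0.0, -154.7]
force: [-0.3, -0.4, -1.7]
grip_width: 0.0295
grasp_force: 60.0
```

```bash
python3 -m creep '0 0 -0.001 0 0.02; 0 0 -0.001 0 0.02; 0 0 0 0 0.02;0 0 0 0 0.02' && python3 -m creep '0 0 -0.001 0 0.02; 0 0 0 0 0.02;0 0 0 0 0.02'
```

```text
time_s: 30.0
tool_pos: [0.545, -0.025, 0.0812]
tool_rot: [180.0, 0.0, -154.7]
force: [-5.5, -0.3, 11.3]
grip_width: 0.03
grasp_force: 60.0
time_s: 30.38
tool_pos: [0.545, -0.0251, 0.0811]
tool_rot: [180.0, 0.0, -154.7]
force: [-7.3, 0.0, 15.8]
grip_width: 0.0297
grasp_force: 60.0
```

```bash
python3 -m creep '0 0 0 0 0.02; 0.005 0.0023 0.0004 0 0.02; 0.005 0.0023 0.0004 0 0.02; 0.005 0.0024 0.0004 0 0.02; 0.005 0.0023 0.0003 0 0.02; 0.005 0.0024 0 0 0.02; 0 0 0 0 0.02' 3; python3 tilt.py
```

```text
time_s: 31.25
tool_pos: [0.5704, -0.013, 0.0795]
tool_rot: [-180.0, 0.0, -154.7]
force: [1.0, 0.8, -1.6]
grip_width: 0.0298
grasp_force: 3.0
tri window [ 0.521 -0.245  0.191] err 0.0108 lean -122.5 len 0.2547 side off -0.1885
('side',) [[ 0.289 15.006 86.407  1.295]
 [ 0.289 11.426 85.873  5.679]
 [ 0.309 13.045 88.398  4.73 ]]
('top', 'side') [[  3.927  28.496  84.958 -14.368]
 [  3.937  28.822  84.989 -14.642]
 [  3.948  29.766  82.032 -16.517]]
```

```bash
python3 -m creep '0.002 0.001 -0.0015 0 0.02; 0.004 0.0019 -0.0006 0 0.02; 0.004 0.0019 -0.0006 0 0.02; 0.004 0.0019 -0.0006 0 0.02; 0.004 0.0019 -0.0006 0 0.02; 0.002 0.001 -0.0006 0 0.02; 0 0 0 0 0.02' 3; python3 tilt.py
```

```text
time_s: 32.72
tool_pos: [0.5899, -0.0038, 0.0753]
tool_rot: [180.0, -0.0, -154.7]
force: [0.0, -0.6, 1.4]
grip_width: 0.03
grasp_force: 3.0
('side',) [[ 0.192 -2.666 85.343  7.067]
 [ 0.195 -1.378 83.816  4.314]
 [ 0.196 -3.729 84.981  7.858]]
('top', 'side') [[ 0.192 -2.666 85.343  7.067]
 [ 0.195 -1.378 83.816  4.314]
 [ 0.196 -3.729 84.981  7.858]]
```

```bash
python3 -m creep '0 0 -0.001 0 0.02; 0 0 0 0 0.04; 0 0 0 0 0.06; 0 0 0 0 0.075; 0 0 0 0 0.075; 0 0 0.03 0 0.075; 0 0 0.05 0 0.075; 0 0 0.05 0 0.075' && python3 -m creep '-0.01 -0.03 0.02 0 0.075; -0.03 0.06 0 0 0.075; -0.03 0.06 0 0 0.075; -0.03 0.06 0 0 0.075; -0.02 0.06 0 0 0.075; 0 0.05 0 0 0.075; 0 0 0 0 0.075; 0 0 0 0 0.075'
sed -i 's/59.2,-.4,/59.3,-.2,/' fs.py; python3 fs.py; python3 lid.py
python3 - <<'E'
from h import *
a=shot('top')[80:330,120:500];b=shot('side')[120:400,200:470]
c=np.vstack([cv2.resize(a,(456,300)),cv2.resize(b,(456,300))]) if 0 else np.hstack([cv2.resize(a,(420,276)),cv2.resize(b,(370,384))[:276]])
c=np.hstack([cv2.resize(a,None,fx=1.1,fy=1.1),cv2.resize(b,(370,275))])[:, :800]
cv2.imwrite('pics/end.png',c[:,:,::-1])
E
```

```text
time_s: 34.33
tool_pos: [0.5895, -0.0037, 0.2055]
tool_rot: [180.0, -0.0, -154.7]
force: [0.7, 0.5, 1.1]
grip_width: 0.0744
grasp_force: 0.0
time_s: 35.33
tool_pos: [0.4764, 0.2424, 0.2242]
tool_rot: [-180.0, -0.0, -154.7]
force: [-0.4, -0.7, 0.0]
grip_width: 0.0752
grasp_force: 0.0
('top', 'side') [[ 0.2047 59.175  -0.1669 24.2635]
 [ 0.2055 59.2267 -0.151  23.4092]
 [ 0.2064 59.1707 -0.1808 23.6666]
 [ 0.2077 59.2102 -0.1744 23.8698]
 [ 0.2078 59.2035 -0.1317 26.2567]]
('side',) [[  0.0779  59.2036  -0.4925  46.5664]
 [  0.0781  59.196   -0.5123  46.6551]
 [  0.08    59.218   -0.4936  47.1455]
 [  0.0843  59.1818  -0.6003 142.991 ]
 [  0.0861  59.2015  -0.4387 142.023 ]]
('top',) [[ 0.0727 59.1702 -0.1211 23.2119]
 [ 0.0737 59.1807 -0.1525 24.5768]
 [ 0.0741 59.193  -0.1399 25.1755]
 [ 0.0745 59.1954 -0.1054 24.2285]
 [ 0.075  59.2012 -0.1582 24.6073]]
[-37.4511   4.1707   8.1298  99.743   -0.5994  76.1215  85.9729] [0.4768 0.2417 0.2245]
top 0.84 ((0.5480161905288696, -0.2872438430786133), 0.08054762333631516) ((0.5478928089141846, -0.28724679350852966), (0.1582636535167694, 0.1589132845401764))
plate top ((545.1173706054688, -287.8440246582031), (195.5646209716797, 188.02398681640625), 8.479549407958984)
knob top [ 0.5497 -0.2917  0.04  ] 0.65
side 0.69 ((0.550480842590332, -0.28805768489837646), 0.0845000296831131) ((0.5499617457389832, -0.2882007956504822), (0.16345778107643127, 0.16830314695835114))
plate side ((544.379638671875, -290.5963134765625), (197.46267700195312, 190.16619873046875), 8.564191818237305)
knob side [ 0.5501 -0.2885  0.04  ] 0.87
```

View pics/end.png

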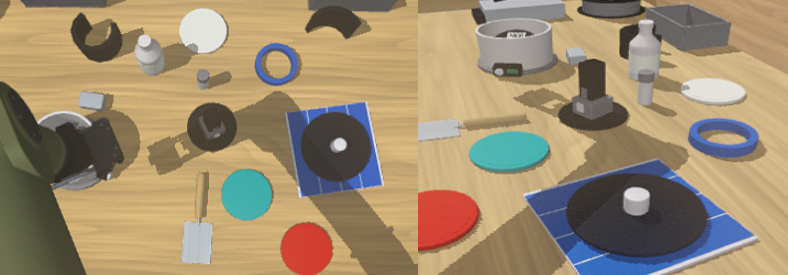

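The scanner stands upright at (0.592, -0.0015), against a pad centre of (0.593, -0.0025). The lid lies about 3–5 mm off the plate's centre, and the other objects are where they were.

```bash
python3 -c "
from cell import ticket
print(ticket.sign_off())"
```

```text
the job is handed in; nothing more can be done
None
```

Job handed in at about 36 s: the lid is knob up on the plate, about 3–5 mm off centre. The scanner was held at the label for over 3 s (about 7 cm away, within about 3° of square by my estimate), then stood upright in the middle of its pad.

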